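Close a two-pin moulding box over a wax figure

TASK

Lay the small wax figure in the cavity of the aluminium moulding box and let go of it. Then set the cover plate on the box the right way round, lowering it level over the two locating pins, brass-collared hole on the thick brass pin, without forcing it, until it lies flush, and swing the red-knobbed latch right over it to its stop. Leave the other things on the bench where they are.

Things in the scene. Friction and masses are not known exactly. Their poses are not given: they have to be found in the camera images.
- mould_base: Aluminium moulding box fixed to the bench, 150 (x) x 90 (y) x 30 mm, with an open rectangular cavity 84 (x) x 56 (y) mm in the middle, floor 6 mm above the bench. A 28 mm wide lug carrying the latch sticks out of its +x end to x = 101 mm. Origin: centre of the underside; z up. A lamp rail runs 27 cm above the bench along its back: keep wrist and gripper clear of it.
- big_pin (a point): Axis of the thick brass locating pin where it leaves the box's top face: at x -56, y +30, z 30 mm in the box's frame. Pin 12 mm in diameter, 26 mm high, the top 12 mm tapering to a rounded nose.
- small_pin (a point): Axis of the thin steel locating pin at the box's top face: at x +56, y -30, z 30 mm in the box's frame. 7 mm in diameter, 26 mm high, tapered likewise.
- latch (a joint): Swing latch on the box's +x end, vertical axis; 0 to 2.094 rad, growing anticlockwise from above, stays where left (about 1 N moves it at the knob). At value q its arm points at angle 1.047 + q from the box's +x axis toward its +y; at 2.094, its stop, the arm points along the box's -x, over the end of a seated plate. Starts clear of the plate's place, at 0 to 0.4.
- latch_pivot (a point): Point on the latch's axis: x +92, y 0, z 49 mm in the box's frame. The dark steel arm is 36 mm long, 14 mm wide, its underside 46 mm and top 54 mm above the bench.
- latch_knob (a point): Middle of the latch's upright red knob: 12 mm in diameter, 54 to 80 mm above the bench, 27 mm from the latch's axis; this point is 68 mm above the bench.
- cover_plate: Loose aluminium plate 150 (x) x 90 (y) x 12 mm, 0.3 to 0.6 kg: two through holes (14.5 mm, brass collar, at x -56, y +30; 9.5 mm, dark collar, at x +56, y -30), black bar handle on top at the centre. Fitted, its x and y axes match the box's, underside 30 mm above the bench. Starts flat, turned up to 1.7 rad either way from that. Origin: centre of the underside.
- big_hole (a point): Axis of the brass-collared 14.5 mm hole, at the plate's underside.
- small_hole (a point): Axis of the 9.5 mm hole, at the plate's underside.
- plate_grip (a point): Middle of the plate's black handle bar: 54 mm long along the plate's x, 14 mm wide (across y), 16 mm high; this point is 38 mm above the plate's underside; the bar's underside is 18 mm above the plate's top, open between two posts 44 mm apart.
- figure: Small pale yellow wax figure (a plain peg doll) lying on its side, 20 mm wide (x), 40 mm long (y), 17 mm high; about 20 g. Origin: centre of its underside; z up at the start.
- clay_lump: Bystander: lump of orange-brown modelling wax 44 x 72 x 24 mm; origin under its centre.
- pink_rubber: Bystander: pink rubber block 53 x 63 x 47 mm; origin under its centre.
- tin: Bystander: small green tin, 78 mm in diameter, 78 mm high; origin under its centre.
- half_mould: Bystander: white half mould 69 x 94 x 43 mm; origin under its centre.
- yellow_board: Bystander: yellow block 51 x 91 x 65 mm; origin under its centre.

How it is judged:
On the way, in this order (a step that is already met when the one before it is completed fails the run):
1. the wax figure lies in the cavity, let go (x of figure in the frame of mould_base between -0.042 and 0.042 m and y of figure in the frame of mould_base between -0.028 and 0.028 m and z of figure in the frame of mould_base below 0.024 m and contact force between the fingers and figure below 0.1 N), for 0.2 s.
2. the cover plate is seated flush on both pins, let go (horizontal distance between big_hole and big_pin below 0.004 m and horizontal distance between small_hole and small_pin below 0.004 m and z of each of big_hole, small_hole in the frame of mould_base below 0.0325 m and angle between cover_plate's own z axis and vertical below 0.03 rad and contact force between the fingers and cover_plate below 0.1 N), for 0.2 s.
3. the latch is swung over the plate (value of joint latch above 1.89 rad), for 0.2 s.
At the end, for the whole second after the job is handed in: The wax figure lies in the box's cavity; the cover plate lies flush on the box (underside within 2.5 mm of its top face, level to 0.03 rad) with each hole within 4 mm of its own pin's axis; the latch stands within 0.2 rad of its closed stop; everything is at rest (x of figure in the frame of mould_base between -0.042 and 0.042 m and y of figure in the frame of mould_base between -0.028 and 0.028 m and z of figure in the frame of mould_base below 0.024 m and horizontal distance between big_hole and big_pin below 0.004 m and horizontal distance between small_hole and small_pin below 0.004 m and z of each of big_hole, small_hole in the frame of mould_base below 0.0325 m and angle between cover_plate's own z axis and vertical below 0.03 rad and value of joint latch above 1.89 rad and linear speed of each of cover_plate, figure below 0.02 m/s); the robot touches nothing.
It fails at once if the plate is forced or dropped on the box (more than 80 N between them) (contact force between cover_plate and mould_base above 80 N).
It fails at once if a bystander (clay lump, pink rubber, tin, half mould, yellow board) is moved more than 30 mm (distance of any of clay_lump, pink_rubber, tin, half_mould, yellow_board from where it was at the start of the episode above 0.03 m).
It also fails if it takes over 61 s, if anything falls off the work surface, if the arm or the gripper's body presses on something with over 40 N, if the wrist force passes 120 N, or if a joint passes its speed limit or range.

ROBOT

A 7-joint arm with a two-finger parallel gripper is mounted at the origin on a cart in front of the work surface, level with it; the furniture and walls round the work are solid. World frame = base frame: x ahead of the robot, y to its left, z up, the work surface at z = 0. Lengths are in m, angles in rad, forces in N, time in s.
With the tool pointing down it reaches from about 0.425 to 0.925 m from the base axis. Payload 6.8 kg.
Tool frame: the origin (TCP) lies at the very end of the fingers, on their centre line; the grasp point (between the pads) lies 19 mm behind it; z points along the fingers, y is the line along which they close (so a half turn about z gives the same grasp; the last joint's range is limited). The gripper opens to 85 mm and grips with 20 to 120 N. Pads are 22 mm wide; open, the fingers measure 114 mm over their backs; the gripper's body (76 mm by 85 mm) begins 54 mm behind the grasp point. The pads swing forward as they close: fully open they stand 13 mm farther back than shut.
Start: joints at [1.12, 0.477, 0.022, 1.555, -0.011, 1.109, -0.083], TCP at [0.227, -0.636, 0.201] pointing down, gripper open.
Joint ranges: [-2.96, 2.96], [-0.34, 2.1], [-1.41, 1.46], [0.24, 2.44], [-1.37, 4.51], [0.17, 1.92], [-2.96, 2.96]. Speed limits (rad/s): [2.39, 2.39, 3.14, 3.14, 3.14, 3.14, 3.14].

INTERFACE

Orientations are given as a unit quaternion [w, x, y, z].
In Python, from station import bot gives the robot as it stands. The module is installed in compiled form; this text tells all that it offers.
- The arm moves only by the shell command python3 -m jog 'ROWS' [OPENING] [FORCE]. ROWS is JSON, a list of rows, each a list of 4 numbers: the shift along the tool's x, y, z in cm, then the turn about the tool's z in rad. In form: [[x, y, z, spin], ...]. A call has 1 to 20 rows; each row is the pose to reach, as a shift and turn from the pose commanded when the call began, along the tool's axes at that moment; what a row does not reach only later rows make up. A row lasts 1/12 s, in which the tool goes at most 41.7 mm and 7.16 degrees, less where a joint would pass 70% of its speed; a pose out of reach is approached as far as the arm can. A call with a gripper value outside its range is refused whole. OPENING is the closure, from -1 (fully open) to 1 (shut), set as the call begins (- or left out, the last holds). The fingers move at their own pace and stop on an object; FORCE is the grip in N (left out, the last holds). Time passes only in rows, so rows that repeat a pose let the fingers close. It gives the time, the measured TCP pose, the force, the opening and the grip force at its end, in the units of the state.
- bot.get_obs(): the state, without advancing time (a new reading comes with each control period).
- bot.read_camera(name): name is "scene" or "top"; returns a dict with "pixels" (400x640x3 uint8, red, green, blue), "depth" (400x640 float32, m along the optical axis (not along the pixel's ray), 0 where there is no reading), "fovy" (degrees; the focal length in pixels is half the picture's height over the tangent of half this angle, whatever the lens; pixels are square), "cx", "cy" (the principal point, pixels), "distortion" ([k1, k2, p1, p2, k3] as OpenCV has them; the pictures are not rectified), "pose" (4x4, takes a point from camera to world coordinates). Camera axes: x right, y down, z forward; pixel columns grow to the right and rows downward; lengths in m; the calibration is good to about 2 mm. A picture is of the moment at which its call begins.
- bot.hand_in(): hands the job in; it is judged then, once.
The state is a dict: "t": time; "q": joint angles; "joint_vel": joint speeds; "joint_torque": joint torques, N m; "eef_pos": TCP position; "tool_rot": TCP orientation; "contact_force": force on the tool from outside, world axes, zero at the start; "torque": the same for the moment, N m; "gripper_width": opening from 0.0 (shut) to 1.0 (fully open); "grasp_force": force on a finger pad.
Only numpy, scipy, OpenCV 4.12 (cv2) and the standard library are available. Lean on these libraries where they do the work, as an engineer would, in place of code of your own. Each camera call takes 0.05 s, during which the arm holds its last target. There are 200 camera calls.

## Working session

There is one attempt and no reset: what is moved stays moved. The work goes in short steps, Python scripts to look and compute and a shell command to move; the robot and the scene stay as the last step left them, time stands still between calls to the robot, and variables do not carry over. Pictures are saved under pics/ and viewed, at most 10 in all, crops included, and the job is handed in when it is done.

```bash
mkdir -p pics
cat > h.py <<'E'
import numpy as np,cv2
from station import bot
def cam(n):
    d=bot.read_camera(n); im=d["pixels"]; Z=d["depth"]
    f=200/np.tan(np.radians(d["fovy"])/2)
    K=np.array([[f,0,d["cx"]],[0,f,d["cy"]],[0,0,1]])
    D=np.array(d["distortion"],float)
    u,v=np.meshgrid(np.arange(640.),np.arange(400.))
    p=cv2.undistortPoints(np.stack([u,v],-1).reshape(-1,1,2),K,D).reshape(400,640,2)
    P=np.dstack([p[...,0]*Z,p[...,1]*Z,Z])
    T=np.array(d["pose"]); W=P@T[:3,:3].T+T[:3,3]; W[Z==0]=np.nan
    return im,W,K,D,T
E
python3 - <<'E'
from h import *
for n in("scene","top"):
    im,W,K,D,T=cam(n); cv2.imwrite(f"pics/{n}0.png",im[...,::-1]); np.save(n+"W.npy",W); np.save(n+"I.npy",im); print(n,T.round(3),K[0,0],D)
o=bot.get_obs(); print(o)
E
```

```text
scene [[-0.835 -0.312  0.454 -0.109]
 [-0.551  0.444 -0.707  0.983]
 [ 0.019 -0.84  -0.542  0.811]
 [ 0.     0.     0.     1.   ]] 505.01333943011963 [-0.01453675  0.          0.          0.          0.        ]
top [[-0.006 -0.982  0.187  0.306]
 [-1.     0.004 -0.011  0.061]
 [ 0.01  -0.187 -0.982  1.133]
 [ 0.     0.     0.     1.   ]] 395.98595660722924 [-0.00866727  0.          0.          0.          0.        ]
{'t': 0.1, 'q': array([ 1.11986075,  0.47773059,  0.02231771,  1.55632867, -0.0114999 ,
        1.10930982, -0.08306977]), 'joint_vel': array([-0.00034671, -0.0007687 ,  0.00173339, -0.00236423, -0.00060723,
        0.00112417, -0.0014203 ]), 'joint_torque': array([ 5.49256467e-03, -5.97758174e+01,  1.61431309e+00, -2.81951988e+01,
        1.29170297e-02,  5.01287141e-03,  1.81591906e-05]), 'eef_pos': array([ 0.2267154 , -0.63517514,  0.20052378]), 'tool_rot': array([-8.01225161e-04,  9.85337375e-01,  1.70615291e-01, -1.93889255e-04]), 'contact_force': array([-0.51084754,  0.05096335,  0.15707787]), 'torque': array([-0.00882101,  0.01357738, -0.0084515 ]), 'grasp_force': 0.0, 'gripper_width': 0.9995380269207204}
```

View pics/top0.png

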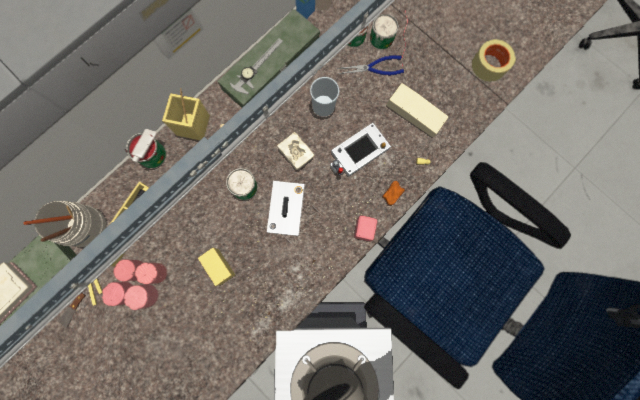

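View pics/scene0.png

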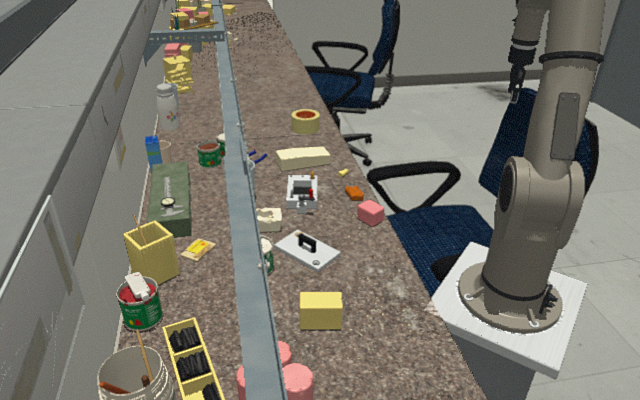

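Top view: box at (361,149) with its latch at the lower-left end (340,170). The plate is at (286,208), the figure at (423,161), and the rail runs diagonally behind them. The scene view agrees: box (301,190), plate (307,250), figure (343,172).

Run:
```python
from h import *
I=np.load("topI.npy");S=np.load("sceneI.npy")
a=cv2.resize(I[110:250,255:445],None,fx=4,fy=4,interpolation=cv2.INTER_CUBIC)
cv2.imwrite("pics/topc.png",a[...,::-1])
b=cv2.resize(S[150:280,230:390],None,fx=4.5,fy=4.5,interpolation=cv2.INTER_CUBIC)
cv2.imwrite("pics/scenec.png",b[...,::-1])
W=np.load("topW.npy");V=np.load("sceneW.npy")
for n,(u,v) in dict(boxrim=(349,165),cav=(361,149),knob=(340,170),plate=(275,195),handle=(286,207),fig=(423,161),clay=(394,192),pink=(366,228),tin=(241,184),half=(296,151),board=(419,110),yb2=(214,266),bench=(320,240),rail=(240,128)).items(): print(n,W[v,u].round(3))
for n,(u,v) in dict(plate=(290,248),handle=(306,240),fig=(344,172),boxtop=(290,198)).items(): print("S",n,V[v,u].round(3))
```

```text
boxrim [ 0.605 -0.051  0.03 ]
cav [ 0.66  -0.09   0.007]
knob [ 0.577 -0.021  0.08 ]
plate [0.521 0.163 0.01 ]
handle [0.48  0.129 0.046]
fig [ 0.62  -0.269  0.016]
clay [ 0.526 -0.179  0.022]
pink [ 0.421 -0.092  0.044]
tin [0.542 0.252 0.066]
half [0.649 0.102 0.022]
board [ 0.769 -0.26   0.039]
yb2 [0.32  0.317 0.065]
bench [0.392 0.034 0.   ]
rail [0.606 0.21  0.329]
S plate [0.517 0.16  0.014]
S handle [0.481 0.139 0.042]
S fig [ 0.616 -0.268  0.012]
S boxtop [ 0.646 -0.014  0.031]
```

View pics/topc.png

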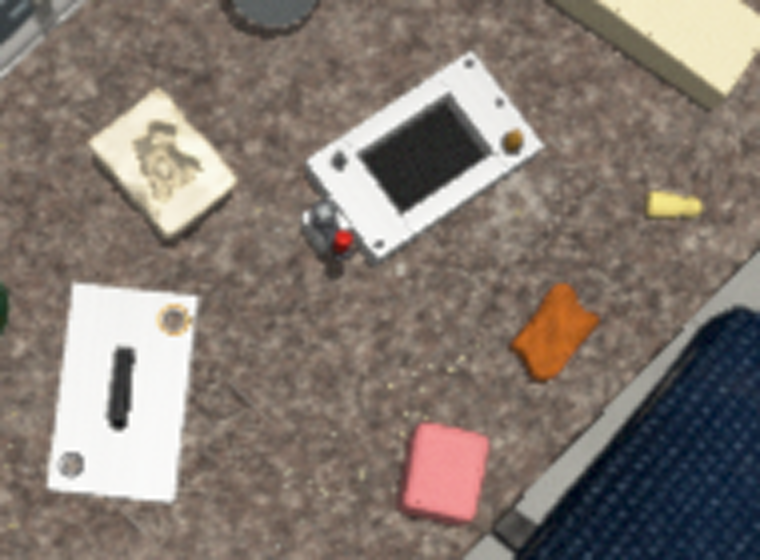

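View pics/scenec.png

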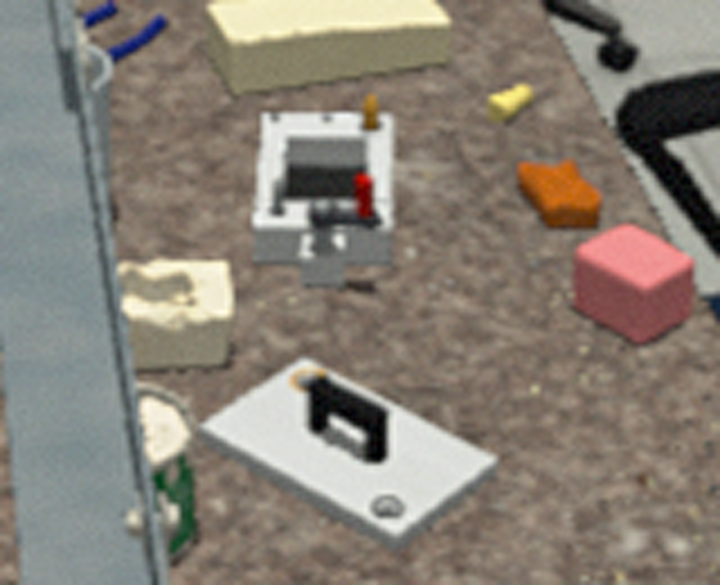

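The crops show the big brass pin at crop (513,140) and the small pin at (338,160). In the plate, the brass hole is at (174,319) and the small hole at (70,463). The knob is at (342,240). Next I'll fit the poses.

```bash
cat >> h.py <<'E'
def ray(K,D,T,uv,h):
    p=cv2.undistortPoints(np.array(uv,float).reshape(-1,1,2),K,D).reshape(-1,2)
    d=np.c_[p,np.ones(len(p))]@T[:3,:3].T; s=(h-T[2,3])/d[:,2]
    return (T[:3,3]+d*s[:,None])[:,:2]
def rect(n,c,h,sat=45,bright=150,R=.13):
    im,W,K,D,T=cam(n)
    g=im.astype(int); m=(np.abs(W[...,2]-h)<.006)&(np.hypot(W[...,0]-c[0],W[...,1]-c[1])<R)&(g.min(2)>bright)&(np.ptp(g,axis=2)<sat)
    m=cv2.morphologyEx(m.astype(np.uint8),cv2.MORPH_OPEN,np.ones((2,2)))
    cs,_=cv2.findContours(m,cv2.RETR_EXTERNAL,cv2.CHAIN_APPROX_NONE); c=max(cs,key=cv2.contourArea)
    P=ray(K,D,T,c.reshape(-1,2),h)
    (x,y),(w,l),a=cv2.minAreaRect((P*1000).astype(np.float32))
    if w<l: a+=90; w,l=l,w
    return round(x,1),round(y,1),round(w,1),round(l,1),round(a,1)
E
python3 - <<'E'
from h import *
for n in("top","scene"):
    for b in (130,170,195):
        print(n,"box",rect(n,(.655,-.088),.030,bright=b),"plate",rect(n,(.482,.129),.012,bright=b))
im,W,K,D,T=cam("top")
c=lambda u,v:((u+.5)/4-.5+255,(v+.5)/4-.5+110)
print("bighole,smallhole",ray(K,D,T,[c(174,319),c(70,463)],.012)); print("pins tip",ray(K,D,T,[c(513,137),c(338,158)],.05)); print("handle",ray(K,D,T,[c(122,349),c(118,427)],.046))
print("latch pivot,knob",ray(K,D,T,[c(323,212)],.054),ray(K,D,T,[c(342,236)],.08))
g=im.astype(int); m=(g[...,0]>170)&(g[...,2]<150)&(np.hypot(W[...,0]-.62,W[...,1]+.27)<.05)
v,u=np.nonzero(m); P=ray(K,D,T,np.c_[u,v],.012)*1000; print("fig",len(u),cv2.minAreaRect(P.astype(np.float32)),P.mean(0))
im,W,K,D,T=cam("scene")
c=lambda u,v:((u+.5)/4.5-.5+230,(v+.5)/4.5-.5+150)
print("S holes",ray(K,D,T,[c(309,379),c(388,507)],.012)); print("S pins tip",ray(K,D,T,[c(371,97),c(277,181)],.055));
print("S handle",ray(K,D,T,[c(314,379),c(385,412)],.046),"knob",ray(K,D,T,[c(363,177)],.08))
g=im.astype(int); m=(g[...,0]>150)&(g[...,2]<130)&(g[...,1]>130)&(np.hypot(W[...,0]-.62,W[...,1]+.27)<.05)
v,u=np.nonzero(m); P=ray(K,D,T,np.c_[u,v],.010)*1000; print("fig",len(u),cv2.minAreaRect(P.astype(np.float32)),P.mean(0))
E
```

```text
top box (651.7, -88.1, 151.2, 90.2, 124.4) plate (481.5, 130.3, 150.1, 90.1, 173.6)
top box (652.1, -88.0, 151.0, 89.2, 124.4) plate (481.6, 130.5, 150.1, 89.9, 173.7)
top box (652.6, -88.7, 147.9, 87.6, 124.4) plate (481.6, 130.2, 149.3, 89.8, 173.5)
scene box (650.1, -82.5, 148.4, 88.6, 124.1) plate (479.4, 135.0, 152.3, 91.7, 173.8)
scene box (658.6, -76.5, 147.9, 66.0, 124.1) plate (479.9, 133.9, 149.1, 89.5, 173.5)
scene box (660.3, -78.5, 144.8, 62.7, 121.8) plate (479.2, 134.4, 146.7, 86.8, 174.1)
bighole,smallhole [[0.5370722  0.09629657]
 [0.43307017 0.16984392]]
pins tip [[ 0.66116414 -0.1469238 ]
 [ 0.64584455 -0.02142222]]
handle [[0.50883102 0.13143284]
 [0.45401736 0.13375393]]
latch pivot,knob [[ 0.60498743 -0.00984479]] [[ 0.58070773 -0.02091076]]
fig 65 ((612.7964477539062, -268.21551513671875), (35.4495735168457, 36.415130615234375), 74.55318450927734) [ 621.50157124 -269.52647193]
S holes [[0.53760058 0.09491259]
 [0.43163529 0.16740272]]
S pins tip [[ 0.65996331 -0.14819316]
 [ 0.64617713 -0.02113222]]
S handle [[0.50773704 0.13106944]
 [0.45687815 0.13381158]] knob [[ 0.5802294  -0.02281539]]
fig 40 ((609.62451171875, -276.78289794921875), (41.7393798828125, 53.4721565246582), 86.76353454589844) [ 616.47799641 -277.57256974]
```

```bash
cat >> h.py <<'E'
from scipy.optimize import minimize
def fit(n,x0,h,L=.150,Wd=.090,view=None):
    "sub-pixel rectangle fit by edge contrast; x,y mm, yaw deg of rectangle's x axis"
    im,_,K,D,T=view or cam(n); g=cv2.GaussianBlur(im.min(2).astype(np.float32),(0,0),.6); Ti=np.linalg.inv(T)
    t=np.linspace(-.94,.94,60); o=np.ones(60); S=[]
    for k,sg in ((0,1),(0,-1),(1,1),(1,-1)): S.append(np.c_[sg*o,t] if k==0 else np.c_[t,sg*o])
    S=np.vstack(S); half=np.array([L/2,Wd/2]); e=(np.abs(S)==1)*np.sign(S)
    def samp(p,d):
        q=S*half+e*d; a=np.radians(p[2]); c,s=np.cos(a),np.sin(a)
        w=np.c_[q@[c,-s]+p[0]/1e3,q@[s,c]+p[1]/1e3,np.full(len(q),h)]
        cc=w@Ti[:3,:3].T+Ti[:3,3]; uv=cv2.projectPoints(cc,np.zeros(3),np.zeros(3),K,D)[0].reshape(-1,1,2).astype(np.float32)
        return cv2.remap(g,uv,None,cv2.INTER_CUBIC).ravel()
    f=lambda p:-np.mean(np.clip(samp(p,-.0025)-samp(p,.0025),-20,120))
    best=min((minimize(f,np.array(x0)+[dx,dy,0],method="Nelder-Mead",options=dict(initial_simplex=np.array(x0)+[dx,dy,0]+np.array([[0,0,0],[3,0,0],[0,3,0],[0,0,2]]))) for dx in(-3,0,3) for dy in(-3,0,3)),key=lambda r:r.fun)
    return best.x.round(2),round(best.fun,1)
def go(x,y,z,yy=None):
    "print shift for TCP target (m) and closing-axis yaw yy (deg, mod 180)"
    o=bot.get_obs(); w,a,b,c=o["tool_rot"]
    from scipy.spatial.transform import Rotation as Ro
    R=Ro.from_quat([a,b,c,w]).as_matrix(); d=R.T@(np.array([x,y,z])-o["eef_pos"])*100
    cy=np.degrees(np.arctan2(R[1,1],R[0,1])); sp=0 if yy is None else -np.radians((yy-cy+90)%180-90)
    print("at",o["eef_pos"].round(4),"yaw",cy.round(2),"q7",o["q"][6].round(2),"F",o["contact_force"].round(1),"w",round(o["gripper_width"],3),"-> xyz cm",d.round(2),"spin",round(sp,3),"t",round(o["t"],2))
E
python3 - <<'E'
from h import *
for n in("top","scene"):
    v=cam(n); print(n,fit(n,[652.5,-86,124.4-180],.03,view=v),fit(n,[482,132,173.6],.012,view=v))
W=np.load("topW.npy")
for u,v in((240,128),(320,62),(150,200)): print(W[v-8:v+9,u].round(3)[::4].tolist())
im,W,K,D,T=cam("top"); g=im.astype(int); m=(g[...,0]-g[...,2]>35)&(np.hypot(W[...,0]-.62,W[...,1]+.27)<.04)&(g[...,1]>100)
v,u=np.nonzero(m); P=ray(K,D,T,np.c_[u,v],.0085)*1000; print("fig",len(u),P.mean(0),P.min(0),P.max(0),np.linalg.eigh(np.cov(P.T)))
for f in [(.621,-.27,.1,0)]: go(*f)
E
```

```text
top (array([655.88, -86.1 , -55.58]), np.float64(-94.7)) (array([484.61, 132.99, 173.53]), np.float64(-102.2))
scene (array([655.27, -86.74, -55.9 ]), np.float64(-52.9)) (array([483.86, 131.59, 173.21]), np.float64(-72.0))
[[0.632, 0.215, 0.309], [0.607, 0.207, 0.348], [0.606, 0.21, 0.329], [0.603, 0.213, 0.312], [0.603, 0.218, 0.285]]
[[0.778, 0.038, 0.329], [0.779, 0.038, 0.311], [0.782, 0.037, 0.288], [0.776, 0.037, 0.281], [0.914, 0.03, 0.005]]
[[0.471, 0.399, 0.312], [0.462, 0.399, 0.31], [0.453, 0.397, 0.313], [0.439, 0.383, 0.345], [0.433, 0.387, 0.334]]
fig 85 [ 622.90612825 -271.01644195] [ 612.63834498 -292.39611146] [ 634.09233203 -251.25376047] EighResult(eigenvalues=array([ 31.55133364, 134.02038879]), eigenvectors=array([[-0.99361473,  0.11282626],
       [ 0.11282626,  0.99361473]]))
at [ 0.2269 -0.6357  0.2014] yaw -70.36 q7 -0.08 F [ 0.2 -0.5 -0.7] w 0.999 -> xyz cm [ 49.41 -21.2   10.14] spin -1.228 t 0.95
```

Run:
```python
from h import *
W=np.load("topW.npy").reshape(-1,3)
for s in np.linspace(0,1,9):
    p=np.array([.227+.3955*s,-.636+.3655*s]); m=np.hypot(W[:,0]-p[0],W[:,1]-p[1])<.1
    print(p.round(2),m.sum(),np.nanmax(W[m,2]).round(3) if m.any() else None)
go(.6225,-.2705,.12,-6.5)
```

```text
[ 0.23 -0.64] 6281 0.349
[ 0.28 -0.59] 3180 0.349
[ 0.33 -0.54] 2614 -0.229
[ 0.38 -0.5 ] 2602 -0.229
[ 0.42 -0.45] 2590 -0.23
[ 0.47 -0.41] 2745 -0.232
[ 0.52 -0.36] 2379 0.006
[ 0.57 -0.32] 2611 0.02
[ 0.62 -0.27] 3127 0.044
at [ 0.2269 -0.6357  0.2014] yaw -70.36 q7 -0.08 F [ 0.2 -0.5 -0.7] w 0.999 -> xyz cm [ 49.54 -21.1    8.14] spin -1.115 t 0.95
```

```bash
python3 -m jog '[[3,-1.3,0,-0.07],[7,-3,0,-0.17],[11,-4.6,0,-0.28],[15,-6.3,0,-0.38],[19,-8,0.5,-0.48],[23,-9.7,1,-0.58],[27,-11.4,2,-0.68],[31,-13.1,3,-0.78],[35,-14.8,4,-0.87],[39,-16.5,5,-0.96],[43,-18.2,6,-1.04],[46,-19.5,7,-1.09],[48.5,-20.6,8,-1.115],[49.54,-21.1,8.14,-1.115],[49.54,-21.1,8.14,-1.115]]' -1; python3 -c "
from h import *
go(.6225,-.2705,.003,-6.5)"
```

```text
t: 2.2
eef_pos: [0.6255, -0.264, 0.1187]
tool_rot: [-0.001, 0.743, 0.669, 0.001]
contact_force: [0.7, 0.8, 0.0]
gripper_width: 0.999
grasp_force: 0.0
at [ 0.6255 -0.264   0.1187] yaw -6.03 q7 0.04 F [0.7 0.8 0. ] w 0.999 -> xyz cm [-0.73 -0.23 11.57] spin 0.008 t 2.2
```

```bash
python3 -m jog '[[0,0,0,0],[0,0,2,0],[0,0,5,0],[0,0,7,0],[0,0,7,0],[0,0,7,0]]' -0.3; python3 -c "
from h import *
go(.6225,-.2705,.003,-6.5)"
```

```text
t: 2.7
eef_pos: [0.6208, -0.2727, 0.0498]
tool_rot: [-0.001, 0.747, 0.665, -0.001]
contact_force: [-0.6, -0.0, 1.0]
gripper_width: 0.644
grasp_force: 0.0
at [ 0.6208 -0.2727  0.0498] yaw -6.64 q7 0.02 F [-0.6 -0.   1. ] w 0.644 -> xyz cm [0.24 0.16 4.67] spin -0.002 t 2.7
```

```bash
python3 -m jog '[[0.2,0.15,1.5,0],[0.2,0.15,3,0],[0.2,0.15,4,0],[0.2,0.15,4.5,0],[0.2,0.15,4.5,0]]'; python3 -m jog '[[0,0,0,0],[0,0,0,0],[0,0,0,0],[0,0,0,0],[0,0,0,0],[0,0,0,0],[0,0,0,0]]' 1 20
python3 - <<'E'
from h import *
for n in("scene",):
    im=cam(n)[0]; cv2.imwrite("pics/g1.png",cv2.resize(im[130:250,270:430],None,fx=4,fy=4)[...,::-1])
E
```

```text
t: 3.12
eef_pos: [0.6231, -0.2684, 0.0033]
tool_rot: [-0.001, 0.746, 0.666, -0.001]
contact_force: [-0.5, 0.7, -0.3]
gripper_width: 0.649
grasp_force: 0.0
t: 3.7
eef_pos: [0.6244, -0.2687, 0.0052]
tool_rot: [0.0, 0.746, 0.666, 0.0]
contact_force: [0.9, 0.4, 0.3]
gripper_width: 0.002
grasp_force: 0.0
```

View pics/g1.png

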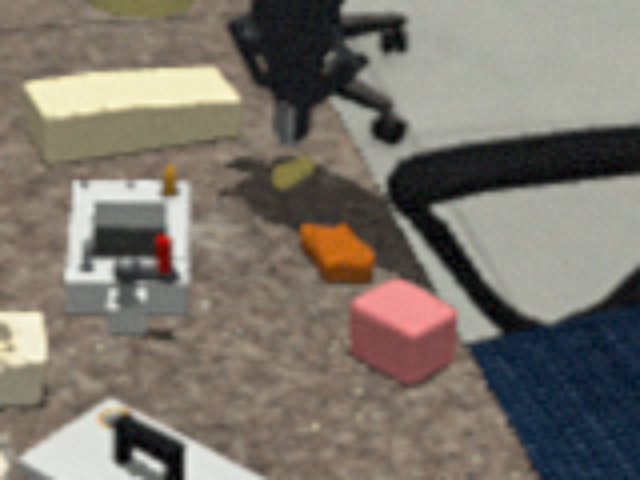

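The fingers closed on nothing. The fingertip shows at crop (290,140), above and behind the figure at (293,173). I'll compare the positions numerically.

Run:
```python
from h import *
im,W,K,D,T=cam("scene")
f=(290.5/4+269.5,142/4+129.5); g=(293/4+269.5,173/4+129.5)
for h in(0,.005,.02,.04): print(h,ray(K,D,T,[f,g],h).round(3).tolist())
for p in((.6244,-.2687,.0052),(.6244,-.2687,.03),(.6225,-.2705,.0085)):
    cc=(np.array(p)-T[:3,3])@T[:3,:3]; print(p,cv2.projectPoints(cc[None],np.zeros(3),np.zeros(3),K,D)[0].ravel())
print("tip depth pt",W[int(f[1])-1,int(f[0])],"fig",W[int(round(g[1])),int(round(g[0]))])
it,Wt,K,D,T=cam("top"); m=(np.hypot(Wt[...,0]-.62,Wt[...,1]+.27)<.06)&(Wt[...,2]>.006); print("top pts",m.sum(),np.nanmax(Wt[m,2]) if m.any() else 0)
g=it.astype(int); m=(g[...,0]-g[...,2]>35)&(np.hypot(Wt[...,0]-.62,Wt[...,1]+.27)<.06)&(g[...,1]>70)
v,u=np.nonzero(m); print(len(u),u.mean(),v.mean())
```

```text
0 [[0.657, -0.325], [0.627, -0.28]]
0.005 [[0.652, -0.317], [0.623, -0.273]]
0.02 [[0.638, -0.293], [0.609, -0.249]]
0.04 [[0.619, -0.261], [0.591, -0.218]]
(0.6244, -0.2687, 0.0052) [341.68826675 173.01291129]
(0.6244, -0.2687, 0.03) [341.98807522 166.33879833]
(0.6225, -0.2705, 0.0085) [342.50982928 172.07669967]
tip depth pt [ 0.61748006 -0.25630403  0.046139  ] fig [ 0.61881665 -0.26763829  0.00753445]
top pts 2800 0.48282123291324
43 421.0232558139535 156.02325581395348
```

Run:
```python
from h import *
im,W,K,D,T=cam("scene")
for r in range(154,178): print(r,[ (W[r,c]*1000).round().astype(int).tolist() for c in (340,342,344)], im[r,342])
cv2.imwrite("pics/g2.png",cv2.resize(np.hstack([im[135:185,315:370],cam("top")[0][130:180,395:450]]),None,fx=7,fy=7,interpolation=cv2.INTER_NEAREST)[...,::-1])
```

```text
154 [[628, -259, 78], [620, -257, 81], [615, -262, 81]] [18 23 26]
155 [[630, -262, 72], [620, -258, 77], [613, -258, 79]] [17 25 24]
156 [[629, -261, 69], [619, -257, 74], [613, -259, 75]] [55 57 56]
157 [[624, -254, 70], [618, -255, 72], [615, -262, 70]] [78 81 80]
158 [[626, -257, 65], [623, -264, 63], [614, -261, 67]] [95 97 99]
159 [[625, -254, 63], [620, -259, 62], [612, -258, 65]] [102 101 105]
160 [[627, -258, 57], [622, -264, 56], [611, -256, 63]] [100  99 102]
161 [[627, -258, 53], [622, -263, 53], [614, -263, 55]] [94 98 95]
162 [[624, -253, 53], [618, -257, 53], [614, -263, 52]] [101 102 102]
163 [[625, -257, 47], [618, -256, 50], [615, -265, 46]] [96 99 99]
164 [[626, -258, 43], [622, -265, 41], [612, -259, 47]] [87 90 91]
165 [[625, -256, 40], [618, -258, 42], [617, -268, 37]] [89 95 91]
166 [[659, -315, 0], [623, -266, 33], [649, -324, -1]] [100  97  96]
167 [[655, -307, 1], [651, -314, -1], [646, -320, -2]] [124 112  99]
168 [[654, -307, -2], [644, -303, 3], [643, -314, -2]] [123 110  98]
169 [[647, -295, 2], [644, -303, -1], [625, -283, 14]] [83 74 70]
170 [[646, -294, -2], [622, -265, 19], [622, -279, 12]] [104  94  62]
171 [[627, -261, 15], [620, -263, 16], [619, -274, 12]] [131 119  65]
172 [[625, -259, 13], [617, -258, 16], [613, -263, 15]] [136 124  72]
173 [[619, -248, 16], [615, -255, 15], [614, -266, 10]] [136 125  75]
174 [[623, -255, 8], [613, -252, 13], [614, -267, 6]] [136 124  70]
175 [[624, -258, 3], [613, -251, 10], [618, -273, -2]] [131 119  66]
176 [[622, -255, 1], [617, -259, 1], [612, -264, 0]] [102  94  59]
177 [[618, -248, 2], [612, -251, 2], [608, -257, 1]] [76 68 59]
```

View pics/g2.png

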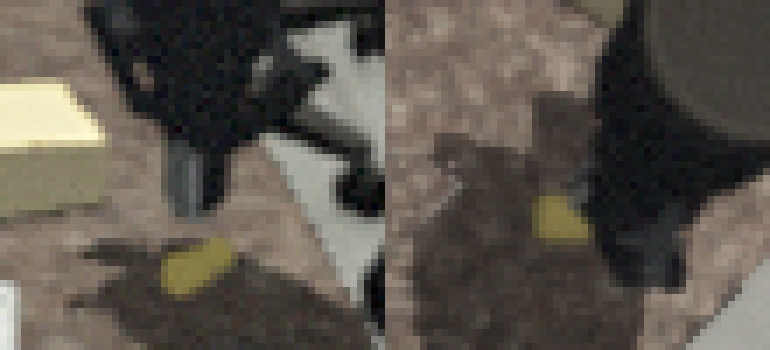

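The fingertips actually end about 28 mm higher than the reported TCP (z≈0.033 against 0.005), and the figure is untouched. I'll re-open and go down under camera and force check.

```bash
python3 -m jog '[[0,0,0,0],[0,0,0,0],[0,0,0,0],[0,0,0,0],[0,0,0,0]]' -0.3
cat >> h.py <<'E'
def tips(c,n="scene",r=.06):
    im,W,K,D,T=cam(n); g=im.astype(int)
    m=(np.hypot(W[...,0]-c[0],W[...,1]-c[1])<r)&(np.ptp(g,axis=2)<14)&(g.max(2)<140)&(W[...,2]>.004)&(W[...,2]<.1)
    v,u=np.nonzero(m); P=(W[v,u]*1000).round().astype(int); i=np.argsort(P[:,2])[:10]; print(n,"lowest gripper pts",len(u),P[i].tolist())
E
python3 -c "
from h import *
tips((.623,-.269)); go(.6225,-.2705,-.01,-6.5)"
python3 -m jog '[[0,0,0.4,0],[0,0,0.8,0],[0,0,1.2,0],[0,0,1.2,0]]'; python3 -c "
from h import *
tips((.623,-.269)); go(.6225,-.2705,-.01,-6.5)"
```

```text
t: 4.37
eef_pos: [0.6243, -0.2687, 0.005]
tool_rot: [-0.0, 0.746, 0.666, 0.0]
contact_force: [-0.3, 0.3, -0.1]
gripper_width: 0.647
grasp_force: 0.0
scene lowest gripper pts 242 [[576, -272, 4], [593, -220, 4], [638, -243, 5], [647, -228, 5], [590, -273, 40], [593, -260, 41], [654, -266, 42], [652, -275, 42], [594, -255, 43], [589, -258, 43]]
at [ 0.6243 -0.2687  0.005 ] yaw -6.47 q7 -0.0 F [0.5 1.1 1.4] w 0.65 -> xyz cm [-0.2  -0.16  1.5 ] spin 0.0 t 4.42
t: 4.75
eef_pos: [0.6234, -0.2684, -0.0083]
tool_rot: [-0.001, 0.746, 0.666, -0.0]
contact_force: [-0.7, 0.3, 0.2]
gripper_width: 0.65
grasp_force: 0.0
scene lowest gripper pts 330 [[620, -233, 4], [671, -271, 4], [580, -236, 5], [653, -271, 25], [655, -268, 26], [653, -284, 27], [656, -270, 28], [655, -262, 28], [650, -273, 29], [588, -259, 29]]
at [ 0.6236 -0.2685 -0.0079] yaw -6.47 q7 -0.01 F [-0.1 -0.3 -0.4] w 0.651 -> xyz cm [-0.21 -0.09  0.21] spin 0.0 t 4.8
```

```bash
python3 -m jog '[[-0.2,-0.1,0.4,0],[-0.2,-0.1,0.8,0],[-0.2,-0.1,1.2,0],[-0.2,-0.1,1.6,0],[-0.2,-0.1,1.9,0],[-0.2,-0.1,1.9,0]]'; python3 -c "
from h import *
tips((.623,-.269))"; python3 -m jog '[[0,0,0,0],[0,0,0,0],[0,0,0,0],[0,0,0,0],[0,0,0,0],[0,0,0,0]]' 1 20
```

```text
t: 5.3
eef_pos: [0.6225, -0.2703, -0.027]
tool_rot: [-0.001, 0.746, 0.666, -0.0]
contact_force: [-0.7, 1.2, -0.6]
gripper_width: 0.653
grasp_force: 0.0
scene lowest gripper pts 456 [[589, -232, 4], [597, -250, 4], [646, -256, 4], [588, -280, 4], [592, -267, 5], [590, -245, 5], [595, -260, 7], [652, -277, 8], [651, -269, 8], [592, -260, 9]]
t: 5.85
eef_pos: [0.6233, -0.2706, -0.0257]
tool_rot: [0.0, 0.746, 0.666, 0.0]
contact_force: [-1.0, -0.2, 1.8]
gripper_width: 0.201
grasp_force: 19.5
```

```bash
python3 -m jog '[[0,0,-1,0],[0,0,-3,0],[0,0,-6,0],[0,0,-9,0],[0,0,-10,0],[0,0,-10,0]]'; python3 -c "
from h import *
go(.6556,-.0864,.075,-55.7)"
```

```text
t: 6.35
eef_pos: [0.6255, -0.2714, 0.0782]
tool_rot: [0.003, 0.746, 0.666, 0.002]
contact_force: [0.2, -0.9, -0.1]
gripper_width: 0.198
grasp_force: 19.5
at [ 0.6255 -0.2714  0.0782] yaw -6.49 q7 0.02 F [ 0.2 -0.9 -0.1] w 0.198 -> xyz cm [18.72  0.9   0.29] spin 0.859 t 6.35
```

```bash
python3 -m jog '[[2,0.1,0,0.1],[5,0.2,0,0.22],[8,0.4,0,0.34],[11,0.5,0,0.46],[14,0.7,0,0.58],[16.5,0.8,0,0.7],[18,0.9,0,0.8],[18.7,0.9,0,0.86],[18.7,0.9,0,0.86],[18.7,0.9,0,0.86],[18.7,0.9,0,0.86]]'; python3 -c "
from h import *
go(.6556,-.0864,-.014,-55.7)"
```

```text
t: 7.27
eef_pos: [0.6523, -0.0872, 0.0731]
tool_rot: [0.0, 0.956, 0.295, -0.001]
contact_force: [-0.7, -0.2, -0.8]
gripper_width: 0.204
grasp_force: 19.5
at [ 0.6523 -0.0872  0.0731] yaw -55.71 q7 -1.01 F [-0.7 -0.2 -0.8] w 0.204 -> xyz cm [0.33 0.12 8.71] spin -0.0 t 7.27
```

```bash
python3 -m jog '[[0.3,0.1,1,0],[0.3,0.1,3,0],[0.3,0.1,5,0],[0.3,0.1,7,0],[0.3,0.1,8,0],[0.3,0.1,8.6,0],[0.3,0.1,8.9,0],[0.3,0.1,8.9,0],[0.3,0.1,8.9,0]]'; python3 -m jog '[[0,0,0,0],[0,0,0,0],[0,0,0,0],[0,0,0,0],[0,0,-1,0],[0,0,-3,0],[0,0,-6,0],[0,0,-10,0],[0,0,-12,0],[0,0,-13,0],[0,0,-13,0]]' 0.25; python3 -c "
from h import *
import cv2
im,W,K,D,T=cam('scene'); cv2.imwrite('pics/c1.png',cv2.resize(im[150:230,260:350],None,fx=6,fy=6)[...,::-1])
go(.4842,.1323,.11,-96.6)"
```

```text
t: 8.02
eef_pos: [0.6569, -0.0851, -0.0142]
tool_rot: [0.0, 0.956, 0.294, 0.001]
contact_force: [0.3, 0.5, -0.2]
gripper_width: 0.204
grasp_force: 19.5
t: 8.93
eef_pos: [0.658, -0.0851, 0.1185]
tool_rot: [0.001, 0.956, 0.294, 0.003]
contact_force: [0.3, -0.5, 0.1]
gripper_width: 0.374
grasp_force: 0.0
at [ 0.6566 -0.085   0.1161] yaw -55.75 q7 -1.0 F [-0.6 -0.8  0.1] w 0.376 -> xyz cm [ -2.02 -27.66   0.57] spin 0.713 t 8.98
```

View pics/c1.png

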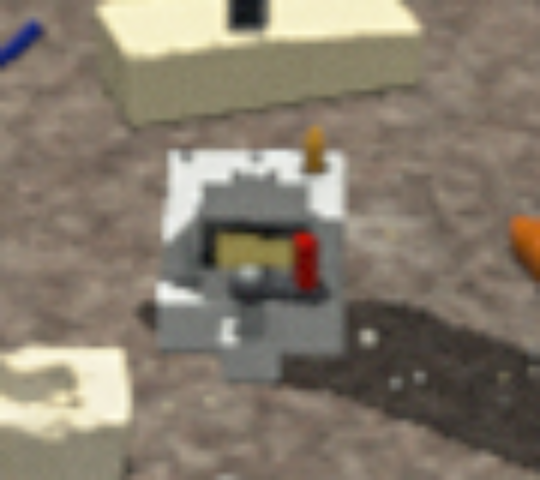

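The figure lies in the cavity at crop (250,250). Next I'll go to the plate handle.

```bash
python3 -m jog '[[0,-2,0,0.06],[-0.3,-5,0,0.14],[-0.6,-8,0,0.22],[-0.9,-11.5,0,0.31],[-1.1,-15,0,0.4],[-1.4,-18.5,0,0.5],[-1.6,-22,0,0.6],[-1.8,-25,0,0.67],[-2,-27,0,0.713],[-2,-27.7,0,0.713],[-2,-27.7,0,0.713],[-2,-27.7,0,0.713],[-2,-27.7,0,0.713]]' -0.1; python3 -c "
from h import *
go(.4842,.1323,-.008,-96.6)"
```

```text
t: 10.07
eef_pos: [0.4844, 0.1311, 0.1144]
tool_rot: [0.0, 0.998, -0.058, -0.0]
contact_force: [-0.4, 0.2, 0.1]
gripper_width: 0.547
grasp_force: 0.0
at [0.4844 0.1311 0.1144] yaw -96.68 q7 -2.1 F [-0.4  0.2  0.1] w 0.547 -> xyz cm [-0.03 -0.13 12.24] spin -0.001 t 10.07
```

```bash
python3 -m jog '[[0,-0.1,2,0],[0,-0.1,5,0],[0,-0.1,8,0],[0,-0.1,10,0],[0,-0.1,11,0],[0,-0.1,11.8,0],[0,-0.1,12.2,0],[0,-0.1,12.2,0],[0,-0.1,12.2,0]]'; python3 -c "
from h import *
go(.4842,.1323,-.008,-96.6)"; python3 -m jog '[[0,0,0,0],[0,0,0,0],[0,0,0,0],[0,0,0,0],[0,0,0,0],[0,0,0,0],[0,0,0,0],[0,0,0,0],[0,0,0,0]]' 1 60; python3 -c "
from h import *
go(.4842,.1323,-.008,-96.6)
for n in ('top','scene'): print(fit(n,[484.2,132.3,173.4],.012))"
```

```text
t: 10.82
eef_pos: [0.4847, 0.1338, -0.0063]
tool_rot: [-0.0, 0.998, -0.058, 0.001]
contact_force: [-0.0, -0.1, 0.6]
gripper_width: 0.55
grasp_force: 0.0
at [ 0.4847  0.1338 -0.0063] yaw -96.62 q7 -2.12 F [-0.  -0.1  0.6] w 0.55 -> xyz cm [-0.03  0.16  0.17] spin -0.0 t 10.82
t: 11.57
eef_pos: [0.4844, 0.1337, -0.006]
tool_rot: [-0.0, 0.998, -0.058, 0.001]
contact_force: [-1.2, -0.8, 6.6]
gripper_width: 0.149
grasp_force: 59.4
at [ 0.4844  0.1337 -0.006 ] yaw -96.61 q7 -2.12 F [-1.2 -0.8  6.6] w 0.149 -> xyz cm [-0.01  0.15  0.2 ] spin -0.0 t 11.57
(array([492.22, 127.78, 176.08]), np.float64(-2.0))
(array([484.82, 134.1 , 173.73]), np.float64(-26.8))
```

```bash
python3 -m jog '[[0,0,-0.5,0],[0,0,-1.5,0],[0,0,-3.5,0],[0,0,-6,0],[0,0,-8.5,0],[0,0,-10,0],[0,0,-10,0],[0,0,-10,0]]' 1 80; python3 -c "
from h import *
go(.6556,-.0864,.094,-145.7)"
```

```text
t: 12.33
eef_pos: [0.4841, 0.134, 0.0938]
tool_rot: [-0.0, 0.998, -0.058, 0.001]
contact_force: [0.3, 0.0, -3.7]
gripper_width: 0.147
grasp_force: 78.4
at [0.4841 0.134  0.0938] yaw -96.6 q7 -2.11 F [ 0.3  0.  -3.7] w 0.147 -> xyz cm [ 1.957e+01  1.992e+01 -1.000e-02] spin 0.857 t 12.33
```

```bash
python3 -m jog '[[1,1,0,0.05],[2.5,2.6,0,0.12],[4.5,4.6,0,0.2],[6.5,6.6,0,0.29],[8.5,8.6,0,0.38],[10.5,10.6,0,0.47],[12.5,12.6,0,0.56],[14.5,14.6,0,0.65],[16.5,16.7,0,0.73],[18,18.3,0,0.79],[19,19.4,0,0.83],[19.5,19.9,0,0.855],[19.57,19.92,0,0.857],[19.57,19.92,0,0.857],[19.57,19.92,0,0.857],[19.57,19.92,0,0.857]]'; python3 -c "
from h import *
go(.6556,-.0864,.055,-145.7)
W=cam('scene'); print(fit('scene',[655.6,-86.4,124.3],.112,view=W))
im,P=W[0],W[1]; cv2.imwrite('pics/p1.png',cv2.resize(im[110:230,230:380],None,fx=5,fy=5)[...,::-1])
g=im.astype(int); m=(np.hypot(P[...,0]-.655,P[...,1]+.086)<.1)&(np.ptp(g,axis=2)<40)&(g.min(2)>140)&(P[...,2]>.09)
Q=P[m]; A=np.c_[Q[:,:2]-[.6556,-.0864],np.ones(len(Q))]; print('plane',len(Q),np.linalg.lstsq(A,Q[:,2],rcond=None)[0])"
```

```text
t: 13.67
eef_pos: [0.6547, -0.0851, 0.0927]
tool_rot: [-0.0, 0.885, -0.466, -0.001]
contact_force: [-0.1, 0.5, -3.4]
gripper_width: 0.145
grasp_force: 78.3
at [ 0.6547 -0.0851  0.0927] yaw -145.6 q7 -2.39 F [-0.1  0.5 -3.4] w 0.145 -> xyz cm [ 0.16 -0.    3.77] spin 0.002 t 13.67
(array([650.55, -81.3 , 123.57]), np.float64(-19.4))
plane 188 [-0.22379802  0.0723698   0.12084356]
```

View pics/p1.png

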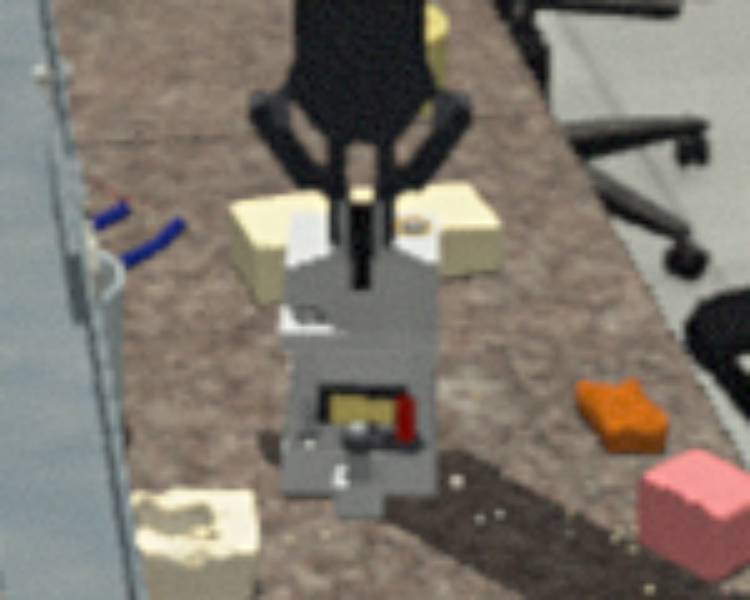

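The brass hole is far-right at crop (413,225) and the small hole near-left at (310,315), so the plate is the right way round. Next I'll check tilt.

```bash
cat >> h.py <<'E'
def tilt(c,yaw,lo,hi,n="scene",L=.068,B=.038):
    im,P,*_=cam(n); g=im.astype(int); a=np.radians(yaw); d=P[...,:2]-c
    x=d@[np.cos(a),np.sin(a)]; y=d@[-np.sin(a),np.cos(a)]
    m=(abs(x)<L)&(abs(y)<B)&(np.ptp(g,axis=2)<35)&(g.min(2)>85)&(P[...,2]>lo)&(P[...,2]<hi)
    A=np.c_[x[m],y[m],np.ones(m.sum())]; z=P[m][:,2]
    for _ in range(4):
        s=np.linalg.lstsq(A,z,rcond=None)[0]; r=abs(A@s-z); k=r<max(.004,2.5*np.median(r)); A,z=A[k],z[k]
    print(n,"tilt slopes (plate x,y), z top",s.round(4),len(z),"rms",np.std(A@s-z).round(4))
E
python3 -c "
from h import *
for n in('scene','top'): tilt(np.array([.655,-.0855]),124.3,.085,.14,n)"
```

```text
scene tilt slopes (plate x,y), z top [0.0024 0.0007 0.1109] 409 rms 0.0015
top tilt slopes (plate x,y), z top [ 0.0095 -0.0008  0.1102] 482 rms 0.0017
```

```bash
python3 -c "
from h import *
im,W,K,D,T=cam('scene'); px=lambda u,v:(u/5+229.6,v/5+109.6)
print(ray(K,D,T,[px(413,226),px(309,316)],.111))
a=np.radians(124.3);R=np.array([[np.cos(a),-np.sin(a)],[np.sin(a),np.cos(a)]])
o=bot.get_obs()['eef_pos'][:2]; print('pred',o+R@[-.056,.03],o+R@[.056,-.03],o)
for n in ('scene','top'):
  v=cam(n); P=v[1]; d=P[...,:2]-o; q=d@R; m=abs(P[...,2]-.111)<.007
  for nm,i,j,lim in(('x',0,1,.035),('y',1,0,.065)):
    e=[]
    for s in np.arange(-lim,lim,.006):
      k=m&(q[...,j]>s)&(q[...,j]<s+.006)&(abs(q[...,0])<.09)&(abs(q[...,1])<.06)
      if k.sum()>8: e.append((q[...,i][k].min(),q[...,i][k].max()))
    e=np.array(e)*1000; print(n,nm,len(e),np.median(e,0).round(1))
"
```

```text
[[ 0.66050503 -0.14900289]
 [ 0.64537497 -0.02255064]]
pred [ 0.66195969 -0.14903534] [ 0.64841067 -0.02270077] [ 0.65518518 -0.08586805]
scene x 12 [-28.7  77.2]
scene y 22 [-43.3  42.3]
top x 12 [12.7 75.1]
top y 12 [-45.   34.1]
```

```bash
python3 -m jog '[[0.06,0,1,0],[0.06,0,2,0],[0.06,0,2.8,0],[0.06,0,3.2,0],[0.06,0,3.3,0],[0.06,0,3.3,0],[0.06,0,3.3,0]]'; python3 -c "
from h import *
go(.6556,-.0864,.024,-145.7)"; python3 -m jog '[[0,0,0.2,0],[0,0,0.4,0],[0,0,0.6,0],[0,0,0.8,0],[0,0,0.8,0],[0,0,0.8,0]]';python3 -c "
from h import *
go(.6556,-.0864,.024,-145.7); print(bot.get_obs()['torque'])"
```

```text
t: 14.55
eef_pos: [0.6558, -0.0872, 0.0601]
tool_rot: [-0.0, 0.884, -0.467, 0.0]
contact_force: [0.1, -0.5, -3.4]
gripper_width: 0.143
grasp_force: 78.3
at [ 0.6558 -0.0872  0.0601] yaw -145.71 q7 -2.38 F [ 0.1 -0.5 -3.4] w 0.143 -> xyz cm [-0.08 -0.02  3.61] spin -0.0 t 14.55
t: 15.05
eef_pos: [0.6555, -0.0871, 0.0518]
tool_rot: [0.0, 0.884, -0.467, -0.0]
contact_force: [-0.0, 0.3, -2.4]
gripper_width: 0.146
grasp_force: 78.3
at [ 0.6555 -0.0871  0.0518] yaw -145.7 q7 -2.38 F [-0.   0.3 -2.4] w 0.146 -> xyz cm [-0.05 -0.05  2.78] spin -0.0 t 15.05
[-0.01255045  0.00922686 -0.01153065]
```

Now lower in small steps, watching the forces.

```bash
python3 -m jog '[[-0.05,-0.05,0.2,0],[-0.05,-0.05,0.4,0],[-0.05,-0.05,0.6,0],[-0.05,-0.05,0.6,0],[-0.05,-0.05,0.6,0]]'; python3 -c "
from h import *
go(.6556,-.0864,.024,-145.7); print(bot.get_obs()['torque'].round(2))"
```

```text
t: 15.47
eef_pos: [0.6556, -0.0864, 0.0458]
tool_rot: [0.0, 0.884, -0.467, -0.0]
contact_force: [0.4, 0.1, -3.9]
gripper_width: 0.144
grasp_force: 78.3
at [ 0.6556 -0.0864  0.0458] yaw -145.71 q7 -2.38 F [ 0.4  0.1 -3.9] w 0.144 -> xyz cm [0.   0.   2.18] spin -0.0 t 15.47
[-0.01 -0.07  0.02]
```

```bash
python3 -m jog '[[0,0,0.15,0],[0,0,0.3,0],[0,0,0.3,0],[0,0,0.3,0]]'; python3 -c "
from h import *
go(.6556,-.0864,.024,-145.7); print(bot.get_obs()['torque'].round(2))"
```

```text
t: 15.8
eef_pos: [0.6557, -0.0864, 0.0429]
tool_rot: [0.0, 0.884, -0.467, -0.0]
contact_force: [0.9, 0.1, -3.2]
gripper_width: 0.146
grasp_force: 78.3
at [ 0.6557 -0.0864  0.0429] yaw -145.7 q7 -2.38 F [ 0.9  0.1 -3.2] w 0.146 -> xyz cm [-0.    0.01  1.89] spin -0.0 t 15.8
[ 0.01  0.03 -0.07]
```

```bash
python3 -m jog '[[0,0,0.15,0],[0,0,0.3,0],[0,0,0.4,0],[0,0,0.4,0],[0,0,0.4,0]]'; python3 -c "
from h import *
go(.6556,-.0864,.024,-145.7); print(bot.get_obs()['torque'].round(2))"
```

```text
t: 16.22
eef_pos: [0.6557, -0.0864, 0.0389]
tool_rot: [0.0, 0.884, -0.467, -0.0]
contact_force: [0.9, -0.0, -3.3]
gripper_width: 0.144
grasp_force: 78.3
at [ 0.6557 -0.0864  0.0389] yaw -145.7 q7 -2.38 F [ 0.9 -0.  -3.3] w 0.144 -> xyz cm [-0.    0.01  1.49] spin -0.0 t 16.22
[ 0.01 -0.01 -0.01]
```

```bash
python3 -m jog '[[0,0,0.15,0],[0,0,0.3,0],[0,0,0.3,0],[0,0,0.3,0]]'; python3 -c "
from h import *
go(.6556,-.0864,.024,-145.7); print(bot.get_obs()['torque'].round(2))"
```

```text
t: 16.55
eef_pos: [0.6557, -0.0863, 0.0358]
tool_rot: [0.0, 0.884, -0.467, -0.0]
contact_force: [0.1, 0.6, -3.5]
gripper_width: 0.143
grasp_force: 78.3
at [ 0.6557 -0.0863  0.0358] yaw -145.7 q7 -2.38 F [ 0.1  0.6 -3.5] w 0.143 -> xyz cm [0.   0.01 1.18] spin -0.0 t 16.55
[-0.02  0.06 -0.02]
```

No contact so far, and the plate is already at the full pin diameter. Continue.

```bash
python3 -m jog '[[0,0,0.15,0],[0,0,0.3,0],[0,0,0.45,0],[0,0,0.6,0],[0,0,0.6,0],[0,0,0.6,0]]'; python3 -c "
from h import *
go(.6556,-.0864,.024,-145.7); print(bot.get_obs()['torque'].round(2))"
```

```text
t: 17.05
eef_pos: [0.6556, -0.0864, 0.0298]
tool_rot: [0.0, 0.884, -0.467, -0.0]
contact_force: [1.2, -0.1, -2.8]
gripper_width: 0.142
grasp_force: 78.3
at [ 0.6556 -0.0864  0.0298] yaw -145.71 q7 -2.38 F [ 1.2 -0.1 -2.8] w 0.142 -> xyz cm [-0.    0.    0.58] spin -0.0 t 17.05
[-0.05 -0.03 -0.02]
```

```bash
python3 -m jog '[[0,0,0.1,0],[0,0,0.2,0],[0,0,0.3,0],[0,0,0.4,0],[0,0,0.4,0],[0,0,0.4,0]]'; python3 -c "
from h import *
go(.6556,-.0864,.024,-145.7); print(bot.get_obs()['torque'].round(2))"
```

```text
t: 17.55
eef_pos: [0.6557, -0.0864, 0.0259]
tool_rot: [0.0, 0.884, -0.467, -0.0]
contact_force: [0.9, -0.8, -3.1]
gripper_width: 0.146
grasp_force: 78.3
at [ 0.6557 -0.0864  0.0259] yaw -145.7 q7 -2.37 F [ 0.9 -0.8 -3.1] w 0.146 -> xyz cm [-0.01  0.01  0.19] spin -0.0 t 17.55
[-0.04 -0.02 -0.01]
```

```bash
python3 -m jog '[[0,0,0.05,0],[0,0,0.1,0],[0,0,0.15,0],[0,0,0.15,0],[0,0,0.15,0]]'; python3 -c "
from h import *
tilt(np.array([.6556,-.0864]),124.3,.02,.07)"
```

```text
t: 17.97
eef_pos: [0.6557, -0.0864, 0.0244]
tool_rot: [0.0, 0.884, -0.467, -0.0]
contact_force: [0.0, -0.7, -3.4]
gripper_width: 0.145
grasp_force: 78.3
scene tilt slopes (plate x,y), z top [0.0024 0.0037 0.0425] 357 rms 0.0015
```

```bash
python3 -m jog '[[0,0,0.05,0],[0,0,0.1,0],[0,0,0.1,0],[0,0,0.1,0]]'
```

```text
t: 18.35
eef_pos: [0.6559, -0.0864, 0.0241]
tool_rot: [-0.0, 0.884, -0.467, 0.0]
contact_force: [-2.4, 1.5, 5.3]
gripper_width: 0.138
grasp_force: 79.4
```

Contact came at the right height (+5 N), so the plate is seated. Release and rise.

```bash
python3 -m jog '[[0,0,0,0],[0,0,0,0],[0,0,0,0],[0,0,0,0],[0,0,0,0],[0,0,-0.5,0],[0,0,-2,0],[0,0,-5,0],[0,0,-8,0],[0,0,-9,0],[0,0,-9,0],[0,0,-9,0]]' -0.1; python3 -c "
from h import *
tilt(np.array([.6556,-.0864]),124.3,.02,.07)
for n in ('top','scene'):
  v=cam(n); print(fit(n,[655.6,-86.4,124.3],.042,view=v))
bx,by=.122,.022; go(.6556-.5635*bx-.826*by,-.0864+.826*bx-.5635*by,.034,-145.7)
im,W,K,D,T=v; cv2.imwrite('pics/s1.png',cv2.resize(im[110:230,230:380],None,fx=5,fy=5)[...,::-1])
g=im.astype(int); m=(g[...,0]>120)&(g[...,1]<60)&(g[...,2]<60)&(np.hypot(W[...,0]-.58,W[...,1]+.02)<.06); print('knob',np.nanmedian(W[m],0),m.sum())"
```

```text
t: 19.35
eef_pos: [0.6559, -0.0863, 0.1138]
tool_rot: [-0.0, 0.884, -0.467, 0.0]
contact_force: [-0.3, -0.7, -0.4]
gripper_width: 0.55
grasp_force: 0.0
scene tilt slopes (plate x,y), z top [-0.0019  0.0079  0.042 ] 419 rms 0.0016
(array([655.65, -85.35, 123.85]), np.float64(-22.3))
(array([655.42, -86.7 , 123.91]), np.float64(-33.6))
at [ 0.6546 -0.0862  0.1118] yaw -145.7 q7 -2.39 F [ 0.5 -0.  -0.6] w 0.554 -> xyz cm [-12.11   2.11   7.8 ] spin 0.0 t 19.5
knob [nan nan nan] 0
  return np.nanmean(a, axis, out=out, keepdims=keepdims)
```

View pics/s1.png

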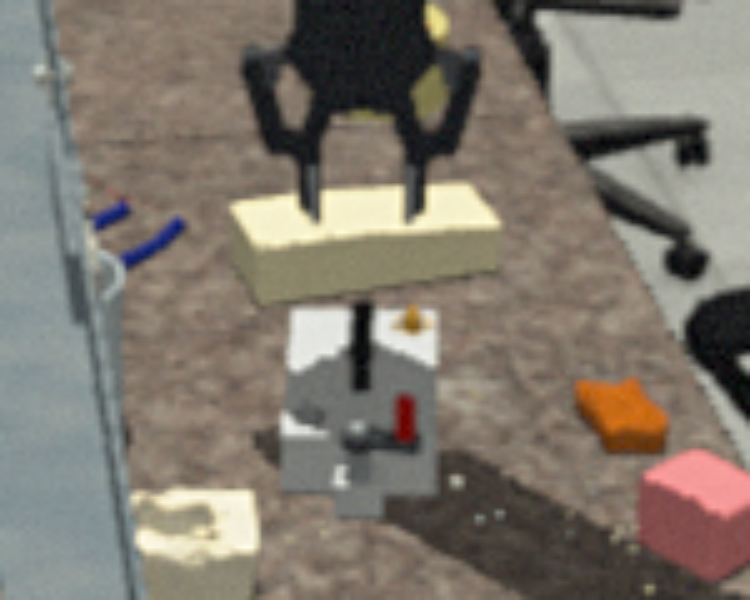

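The plate is seated flush, with the pins through the holes. The knob is at crop (404,418) and its arm points along the box's +y. Next I'll go to the latch with shut fingers.

```bash
python3 -m jog '[[-2,0.4,0,0],[-5,0.9,0,0],[-8,1.4,0,0],[-10.5,1.9,0,0],[-12.1,2.1,0,0],[-12.1,2.1,0,0],[-12.1,2.1,2,0],[-12.1,2.1,4.5,0],[-12.1,2.1,6.5,0],[-12.1,2.1,7.5,0],[-12.1,2.1,7.8,0],[-12.1,2.1,7.8,0],[-12.1,2.1,7.8,0]]' 1 40; python3 -c "
from h import *
c,r=np.array([92,0]),27
o=bot.get_obs()['eef_pos'][:2]-[.6556,-.0864]
a=np.radians(124.3);R=np.array([[np.cos(a),-np.sin(a)],[np.sin(a),np.cos(a)]]); b=R.T@o*1000; print('box',b)
for t in range(80,181,10):
  t=np.radians(t); n=np.array([-np.sin(t),np.cos(t)]); F=c+r*np.array([np.cos(t),np.sin(t)])-n*(11*abs(n[0])+11*abs(n[1])+6); d=F-b; print(np.degrees(t).round(),F.round(),'shift cm',(-d[0]/10).round(2),(d[1]/10).round(2))
tips((.569,.002),r=.03)
go(.5687,.002,.034,-145.7)"
```

```text
t: 20.58
eef_pos: [0.571, 0.0014, 0.036]
tool_rot: [-0.0, 0.884, -0.467, 0.0]
contact_force: [0.0, -0.6, 0.4]
gripper_width: 0.001
grasp_force: 0.0
box [120.20403761  20.45232564]
80.0 [115.  23.] shift cm 0.51 0.29
90.0 [109.  27.] shift cm 1.12 0.65
100.0 [106.  30.] shift cm 1.44 0.94
110.0 [102.  32.] shift cm 1.86 1.18
120.0 [97. 34.] shift cm 2.35 1.34
130.0 [91. 35.] shift cm 2.91 1.4
140.0 [85. 34.] shift cm 3.51 1.34
150.0 [79. 32.] shift cm 4.11 1.13
160.0 [74. 28.] shift cm 4.67 0.77
170.0 [69. 23.] shift cm 5.15 0.27
180.0 [65. 17.] shift cm 5.52 -0.35
scene lowest gripper pts 132 [[542, 4, 4], [593, -10, 5], [594, -2, 5], [567, 12, 6], [597, -6, 9], [594, -1, 9], [593, -5, 10], [598, -2, 10], [591, -7, 10], [589, -9, 10]]
at [0.5713 0.0015 0.0364] yaw -145.72 q7 -2.53 F [-0.5  0.3 -0.8] w -0.002 -> xyz cm [-0.18  0.19  0.24] spin -0.0 t 20.63
```

```bash
python3 -m jog '[[0.5,0.3,0.2,0],[1.1,0.6,0.2,0],[1.45,0.9,0.2,0],[1.85,1.15,0.2,0],[2.35,1.3,0.2,0],[2.9,1.4,0.2,0],[3.5,1.3,0.2,0],[4.1,1.1,0.2,0],[4.1,1.1,0.2,0],[4.1,1.1,0.2,0]]'
cat > k.py <<'E'
from h import *
a=np.radians(124.3);R=np.array([[np.cos(a),-np.sin(a)],[np.sin(a),np.cos(a)]]); c=np.array([.6556,-.0864])
print('tool box',(bot.get_obs()['eef_pos'][:2]-c)@R*1000)
for n in('scene','top'):
    im,W,K,D,T=cam(n); g=im.astype(int); m=(g[...,0]>90)&(g[...,0]>2.2*g[...,1])&(g[...,0]>2.2*g[...,2])&(np.hypot(W[...,0]-.61,W[...,1]+.02)<.06)
    if m.sum(): k=(np.nanmedian(W[m],0)[:2]-c)@R*1000; print(n,m.sum(),'knob box',k,'q',(np.arctan2(k[1],k[0]-92)%6.283-1.047).round(2))
E
python3 k.py
```

```text
t: 21.47
eef_pos: [0.5847, -0.0394, 0.0334]
tool_rot: [0.0, 0.884, -0.468, 0.0]
contact_force: [-0.9, -0.4, 0.3]
gripper_width: -0.002
grasp_force: 0.0
tool box [78.74412285 32.0596493 ]
scene 21 knob box [73.822153   14.80543215] q 1.41
```

```bash
python3 -m jog '[[0.25,-0.2,0,0],[0.5,-0.4,0,0],[0.75,-0.65,0,0],[0.95,-0.9,0,0],[1.2,-1.15,0,0],[1.35,-1.4,0,0],[1.35,-1.4,0,0],[1.35,-1.4,0,0]]'; python3 k.py
```

```text
t: 22.23
eef_pos: [0.6027, -0.0421, 0.0332]
tool_rot: [0.001, 0.884, -0.467, -0.001]
contact_force: [-4.2, -0.3, 1.2]
gripper_width: -0.002
grasp_force: 2.0
tool box [66.38707575 18.7498971 ]
scene 19 knob box [ 6.87623552e+01 -6.37468196e-02] q 2.1
```

```bash
python3 -m jog '[[0,-0.1,0,0],[0,-0.2,0,0],[0,-0.2,0,0]]'; python3 k.py; python3 -m jog '[[0,0.3,0,0],[0,1,0,0],[0,1,-2,0],[0,1,-5,0],[0,1,-8,0],[0,1,-10,0],[0,1,-10,0],[0,1,-10,0]]'
python3 - <<'E'
import runpy; runpy.run_path("k.py")
from h import *
tilt(np.array([.6556,-.0864]),124.3,.02,.07)
im=cam("scene")[0]; cv2.imwrite('pics/e1.png',cv2.resize(im[110:260,230:390],None,fx=5,fy=5)[:590,...,::-1])
E
```

```text
t: 22.58
eef_pos: [0.6029, -0.042, 0.0331]
tool_rot: [0.002, 0.884, -0.468, -0.001]
contact_force: [-8.3, -2.9, 3.2]
gripper_width: -0.0
grasp_force: 4.3
tool box [66.38929248 18.44659615]
scene 19 knob box [66.51175109  0.75145146] q 2.07
t: 23.35
eef_pos: [0.5986, -0.046, 0.1352]
tool_rot: [-0.001, 0.884, -0.467, 0.002]
contact_force: [-0.8, -0.6, 0.6]
gripper_width: 0.003
grasp_force: 0.0
tool box [65.50474603 24.35962283]
scene 15 knob box [67.59217774  1.2859162 ] q 2.04
top 4 knob box [66.41743272  1.75018559] q 2.03
scene tilt slopes (plate x,y), z top [ 0.0042 -0.0119  0.0423] 425 rms 0.0016
```

View pics/e1.png

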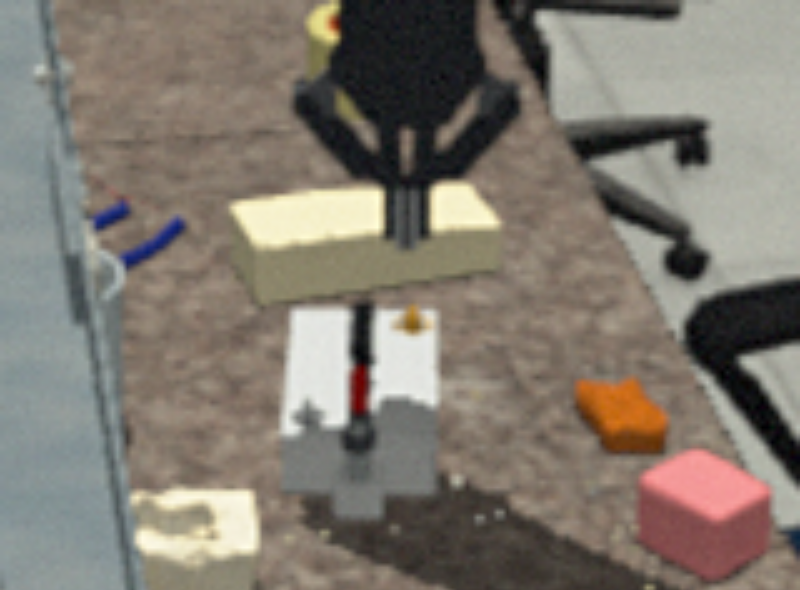

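The latch lies along the plate's midline, with the knob at crop (359,390) and the arm pointing at the handle. The plate is flush and the gripper is clear, so I'm handing in.

```bash
python3 -m jog '[[0,0,0,0],[0,0,0,0],[0,0,0,0],[0,0,0,0]]'; python3 -c "
from station import bot
print(bot.hand_in())"
```

```text
t: 23.88
eef_pos: [0.5967, -0.0461, 0.1331]
tool_rot: [0.0, 0.884, -0.467, -0.0]
contact_force: [-0.6, 0.5, 0.7]
gripper_width: -0.001
grasp_force: 0.0
the job is handed in; nothing more can be done
None
```

The job is handed in at about 24 s on the robot's clock: by the last camera and force readings the figure is in the cavity, the plate is flush on both pins, and the latch is at its stop; no verdict came back.

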